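# Find the rattling case

### The arm

A 6-joint arm with a two-finger parallel gripper is mounted at the origin on the work surface. World frame = base frame: x ahead of the robot, y to its left, z up, the work surface at z = 0. Lengths are in m, angles in degrees, forces in N, time in s.
With the tool pointing down it reaches from about 0.3 to 0.75 m from the base axis. Payload 8.5 kg.
Tool frame: the origin (TCP) lies at the very end of the fingers, on their centre line; the grasp point (between the pads) lies 19 mm behind it; z points along the fingers, y is the line along which they close (so a half turn about z gives the same grasp; the last joint's range is limited). The gripper opens to 85 mm and grips with 20 to 120 N. Pads are 22 mm wide; open, the fingers measure 114 mm over their backs; the gripper's body (76 mm by 85 mm) begins 54 mm behind the grasp point. The pads swing forward as they close: fully open they stand 13 mm farther back than shut.
Start: joints at [58.425, 21.807, 74.336, -0, 83.858, -12.336], TCP at [0.181, 0.519, 0.231] pointing down, gripper open.
Joint ranges: [-178.18, 178.18], [-50.72, 133.34], [12.68, 142.11], [-81.47, 261.47], [9.98, 163.14], [-165.26, 165.26]. Speed limits (degrees/s): [136.94, 136.94, 180, 180, 180, 180].

### API

Orientations are given as a 3x3 rotation matrix whose columns are the frame's x, y, z axes.
In Python, from rig import observe, cams, ticket gives the robot as it stands.
- The arm moves only by the tool move_arm, never from a script. Its arguments are lists of equal length, an entry for each row: "jaw": the finger opening in cm, from 0 to 8.54; "dp": the shift along the tool's x, y, z in cm, a list of three; "turn": the turn, a rotation vector about the tool's x, y, z in rad, a list of three. In form: {"jaw": [jaw, ...], "dp": [[tx, ty, tz], ...], "turn": [[wx, wy, wz], ...]}. A call has 1 to 12 rows; each row shifts and turns the commanded pose from where the row before left it, along the tool's axes as they then stand; what a row does not reach is not made up. A row lasts 1/12 s, in which the tool goes at most 41.7 mm and 7.16 degrees, less where a joint would pass 70% of its speed; a pose out of reach is approached as far as the arm can. A call is refused whole if a number of a shift passes 4.17 or a number of a turn 0.125, either way. A call with a gripper value outside its range is refused whole. The fingers move at their own pace and stop on an object; "force" is the grip in N (left out, the last holds). Time passes only in rows, so rows that do not move let the fingers close. It gives the time, the measured TCP pose, the force, the opening and the grip force at its end, in the units of the state.
- observe(): the state, without advancing time (a new reading comes with each control period).
- cams.get_image(name): name is "side" or "top" or "wrist"; returns (picture, depth): 480x640x3 uint8, red, green, blue; 480x640 float32, m along the optical axis (not along the pixel's ray), 0 where there is no reading.
- cams.calibration(name): a dict with "vertical_fov" (degrees; the focal length in pixels is half the picture's height over the tangent of half this angle, whatever the lens; pixels are square), "cx", "cy" (the principal point, pixels), "k1" (the pictures are not rectified: a ray, as slopes to the right and down, at radius r is drawn at 1 + k1 r^2 times it, then the intrinsics apply), "view" (4x4, takes a point from world to camera coordinates); the wrist camera has in their place "tool_from_camera" (4x4, takes a point from camera to tool coordinates, whose origin is the TCP and whose axes are the flange's). Camera axes: x right, y up, looking along -z (the intrinsics and any distortion apply to the point x, -y, -z); pixel columns grow to the right and rows downward; lengths in m; the calibration is good to about 2 mm. A picture is of the moment at which its call begins: read the wrist's pose just before it. calibration takes no time and is no camera call.
- ticket.close_job(): hands the job in; it is judged then, once.
Trained networks look in the newest picture that a camera, given by its name, has taken for a name from the list of things; names that differ only in an ending like _2 or _b are one class to them, and where a whole thing is asked for, a point or a joint stands for the part that bears it (a point fixed in the world has none). Each returns a list of dicts, best first, with "p" (0 to 1); they miss things now and then, are a little off and sometimes report something else, mostly with a low value. They report only what shows in the picture. A call takes as long as a camera call.
- cams.spot_in(camera, query): "box" ([centre column, centre row, width, height] as shares, 0 to 1, of the picture: columns of its width, rows of its height, round what is visible of it).
- cams.outline_of(camera, query): "mask" (480x640 bool, what is visible of it) and "box" ([centre column, centre row, width, height] as shares, 0 to 1, of the picture: columns of its width, rows of its height, round what is visible of it).
- cams.mark_of(camera, query): "location" ([column, row] as shares, 0 to 1, of the picture: columns of its width, rows of its height: a listed point, or the origin of a listed thing).
The state is a dict: "time_s": time; "q": joint angles; "qvel": joint speeds; "joint_efforts": joint torques, N m; "position": TCP position; "tool_rot": TCP orientation; "ft_force": force on the tool from outside, world axes, zero at the start; "wrist_torque": the same for the moment, N m; "grip_width": finger opening in m; "gripper_force": force on a finger pad.
Only numpy, scipy, OpenCV 4.12 (cv2) and the standard library are available. Lean on these libraries where they do the work, as an engineer would, in place of code of your own. Each camera call takes 0.05 s, during which the arm holds its last target. There are 200 camera calls.

### The job

Pull the tray fully out from under the low shelf, then lift its three closed cases one at a time and shake each along its length, well clear of the tray, until you find the one with the loose steel ball that knocks inside; set each silent case gently back down flat on the tray. Shake the rattling case before showing it even if it is the last one left, then finish while still holding it, level and still, out over the shelf near the middle of its front edge and past that edge, with its underside about 100 mm above the shelf; do not put it down or let go. Leave the tray out, drop no case, and do not disturb the other things on the bench and shelf.

Things in the scene. Friction and masses are not known exactly. Their poses are not given: they have to be found in the camera images.
- tray (a joint): how far the tray is pulled out, m: 0 to 0.02 at the start, 0.13 at the stop, fully out. It slides straight towards the robot (-x of point shelf_front) on stiff runners: 3 to 6 N to move, stays where it is left
- tray_handle (a point): middle of the steel bow handle on the tray's front panel: a level bar 10 thick, 54 wide overall, parallel to the panel, 40 above the bench, centre line 32 in front of the panel, gap behind it 25. Grip it from above across its 54 mm width, or hook it. Axes as shelf_front. Moves with the tray
- tray_mid (a point): middle of the tray's front compartment, on the tray's floor, 10 above the bench; axes as shelf_front; moves with the tray. The compartment is 160 long (x) and 406 wide (y); front panel up to 42 above the bench, sides 28, rear divider 26. The three cases stand in it in a row, about 130 apart along y
- shelf_front (a point): middle of the front edge of the low white shelf, on its top, 103 above the bench. x runs back over the shelf, away from the robot, y along the edge to the robot's left, z up. Shelf 250 deep, 470 wide, 18 thick, 85 free beneath, where the tray and cases stand until pulled out; with the tray fully out the cases lie wholly in front of the shelf
- case_1_c (a point): centre of closed snap-lid case 1, 25 above its underside. Three alike: grey, snap lid with a blank white label, black latches at the ends, 95 long (x axis), 55 wide (y), 50 high (z up), 0.15 to 0.5 kg in all. Grip across the 55 mm width, plain parallel long sides. Starts upright on the tray, x roughly along the tray's travel. The number says nothing about the contents, which change from start to start
- case_2_c (a point): centre of closed snap-lid case 2, 25 above its underside. Three alike: grey, snap lid with a blank white label, black latches at the ends, 95 long (x axis), 55 wide (y), 50 high (z up), 0.15 to 0.5 kg in all. Grip across the 55 mm width, plain parallel long sides. Starts upright on the tray, x roughly along the tray's travel. The number says nothing about the contents, which change from start to start
- case_3_c (a point): centre of closed snap-lid case 3, 25 above its underside. Three alike: grey, snap lid with a blank white label, black latches at the ends, 95 long (x axis), 55 wide (y), 50 high (z up), 0.15 to 0.5 kg in all. Grip across the 55 mm width, plain parallel long sides. Starts upright on the tray, x roughly along the tray's travel. The number says nothing about the contents, which change from start to start
- case_1: the same case 1; origin under its middle. In one of the three cases a 175 g steel ball of 35 mm rolls loose, 48 mm lengthways and 8 mm across, and knocks with several N when shaken or rocked lengthways; running from end to end it shifts the moment on the wrist by about 0.1 N m. The two others hold foam-bedded contents and do not knock. Weights vary, so weight does not tell
- case_2: the same case 2; origin under its middle. In one of the three cases a 175 g steel ball of 35 mm rolls loose, 48 mm lengthways and 8 mm across, and knocks with several N when shaken or rocked lengthways; running from end to end it shifts the moment on the wrist by about 0.1 N m. The two others hold foam-bedded contents and do not knock. Weights vary, so weight does not tell
- case_3: the same case 3; origin under its middle. In one of the three cases a 175 g steel ball of 35 mm rolls loose, 48 mm lengthways and 8 mm across, and knocks with several N when shaken or rocked lengthways; running from end to end it shifts the moment on the wrist by about 0.1 N m. The two others hold foam-bedded contents and do not knock. Weights vary, so weight does not tell
- case_1_inside: the inner lining of case 1, fixed in it and out of sight; the rules feel through it whether the ball lies loose in this case. Origin as the case's. Nothing to handle
- case_2_inside: the inner lining of case 2, fixed in it and out of sight; the rules feel through it whether the ball lies loose in this case. Origin as the case's. Nothing to handle
- case_3_inside: the inner lining of case 3, fixed in it and out of sight; the rules feel through it whether the ball lies loose in this case. Origin as the case's. Nothing to handle
- spray_bottle: white spray bottle with a green trigger head, 74 across, 189 tall, on the bench to the robot's left; origin under its base
- tube_rack: small blue tube rack with capped tubes, 90 x 55 x 42 high, standing on the shelf; origin under its middle
- pipette: white single-channel pipette lying on the bench to the robot's right, 245 long, 24 thick; origin in the middle of its length, on the bench
- beaker: glass beaker, 72 across, 90 tall, on the bench to the robot's right; origin under its base
- gel_comb: white gel comb lying flat on the shelf, 110 long, 30 wide, 6 thick; origin under its middle
- timer: white bench timer lying flat on the shelf, 60 x 65 x 20; origin under its middle

How it is judged:
By the outcome, as a careful person would: the job done as asked, in the order asked, and still so for the second after the job is handed in, while the arm keeps its last pose, push and grip.
It also fails if it takes over 72 s, if anything falls off the work surface, if the arm or the gripper's body presses on something with over 40 N, if the wrist force passes 120 N, or if a joint passes its speed limit or range.

## Working session

There is one attempt and no reset: what is moved stays moved. The work goes in short steps, Python scripts to look and compute and a tool call to move; the robot and the scene stay as the last step left them, time stands still between calls to the robot, and variables do not carry over. Pictures are saved under pics/ and viewed, at most 10 in all, crops included, and the job is handed in when it is done.

Besides the shell and the picture viewer there is one more tool, called in YAML: its name, and indented under it one key for each argument. move_arm: Moves the arm, as the interface text tells. Its arguments: {"type":"object","properties":{"jaw":{"type":"array","items":{"type":"number"}},"dp":{"type":"array","items":{"type":"array","items":{"type":"number"}}},"turn":{"type":"array","items":{"type":"array","items":{"type":"number"}}},"force":{"type":"number"}},"required":["jaw","dp","turn"]}

```bash
mkdir -p pics; cat > h.py <<'E'
import numpy as np, cv2
from rig import observe, cams, ticket
np.set_printoptions(precision=4,suppress=True)
def K(n):
    c=cams.calibration(n); f=240/np.tan(np.radians(c["vertical_fov"]/2)); return c,f
def T_wc(n,st=None):
    c=cams.calibration(n)
    if "view" in c: return np.linalg.inv(np.array(c["view"]))
    T=np.eye(4);T[:3,:3]=st["tool_rot"];T[:3,3]=st["position"]; return T@np.array(c["tool_from_camera"])
def ray(n,u,v):
    c,f=K(n); p=np.array([(u-c["cx"])/f,(v-c["cy"])/f]); s=p.copy()
    for _ in range(20): s=p/(1+c["k1"]*(s@s))
    return np.array([s[0],-s[1],-1])
def at_z(n,u,v,z,st=None):
    T=T_wc(n,st); d=T[:3,:3]@ray(n,u,v); o=T[:3,3]; return o+d*(z-o[2])/d[2]
def at_d(n,u,v,dep,st=None):
    T=T_wc(n,st); return T[:3,3]+T[:3,:3]@(ray(n,u,v)*dep)
E
python3 - <<'E'
from h import *
s=observe(); print(s)
for n in("top","side"):
    im,d=cams.get_image(n); cv2.imwrite(f"pics/{n}0.png",im[:,:,::-1])
    for q in("tray_handle","tray_mid","shelf_front","case_1_c","spray_bottle","beaker","tube_rack","pipette","timer","gel_comb"):
        for r in cams.mark_of(n,q)[:3]:
            u,v=r["location"][0]*640,r["location"][1]*480
            dd=d[int(min(v,479)),int(min(u,639))]
            z={"tray_handle":.04,"tray_mid":.01,"shelf_front":.103,"case_1_c":.035}.get(q,0.103 if q in("tube_rack","timer","gel_comb") else 0)
            print(n,q,round(r["p"],2),int(u),int(v),at_z(n,u,v,z),at_d(n,u,v,dd))
E
```

```text
{'time_s': 0.0, 'q': array([ 58.4241,  21.841 ,  74.3867,  -0.001 ,  83.8593, -12.3358]), 'qvel': array([-0.0193,  0.0399, -0.0385, -0.0553,  0.0004,  0.0421]), 'joint_efforts': array([  0.0025, -44.8446, -23.1288,  -0.    ,   0.0046,   0.    ]), 'position': array([0.1811, 0.519 , 0.2307]), 'tool_rot': array([[-0.9441,  0.3295, -0.0008],
       [ 0.3295,  0.9441, -0.0013],
       [ 0.0003, -0.0015, -1.    ]]), 'ft_force': array([-0.5365, -0.1022, -0.1779]), 'wrist_torque': array([ 0.0265, -0.0423, -0.0191]), 'gripper_force': 0.0, 'grip_width': 0.08565063629121653}
top tray_handle 0.32 323 205 [ 0.6989 -0.0129  0.04  ] [ 0.688  -0.0123  0.0997]
top tray_mid 0.9 323 207 [ 0.6964 -0.0141  0.01  ] [ 0.68   -0.0131  0.1021]
top shelf_front 0.72 324 216 [ 0.6567 -0.014   0.103 ] [ 0.6569 -0.014   0.1022]
top case_1_c 0.55 374 212 [ 0.6804 -0.1616  0.035 ] [ 0.6687 -0.1547  0.1037]
top spray_bottle 0.98 182 297 [0.4304 0.396  0.    ] [0.4282 0.3688 0.1168]
top beaker 0.61 374 209 [ 0.6939 -0.1636  0.    ] [ 0.675  -0.1529  0.1077]
top beaker 0.24 390 182 [ 0.777  -0.2103  0.    ] [ 0.7491 -
[... 559 characters left out ...]
ide tray_mid 0.37 366 240 [0.7301 0.0066 0.01  ] [ 0.6462 -0.1019  0.0968]
side shelf_front 0.56 344 218 [ 0.6543 -0.0095  0.103 ] [ 0.6561 -0.007   0.1012]
side shelf_front 0.55 364 248 [ 0.6184 -0.1319  0.103 ] [ 0.6788 -0.0532  0.0385]
side case_1_c 0.84 390 268 [ 0.6825 -0.1442  0.035 ] [ 0.66   -0.1705  0.059 ]
side spray_bottle 0.71 186 213 [0.4253 0.3871 0.    ] [0.418  0.3657 0.0126]
side beaker 0.76 444 354 [ 0.6235 -0.3885  0.    ] [ 0.6048 -0.4054  0.0227]
side tube_rack 0.91 341 184 [0.7412 0.1298 0.103 ] [0.7384 0.1258 0.1055]
side timer 0.56 434 239 [ 0.7632 -0.1875  0.103 ] [ 0.7418 -0.2089  0.1217]
side gel_comb 0.56 383 214 [ 0.737  -0.0452  0.103 ] [ 0.7334 -0.0497  0.1063]
```

```bash
python3 - <<'E'
import cv2,numpy as np
a=cv2.imread("pics/top0.png")[150:390,140:480];b=cv2.imread("pics/side0.png")[130:400,140:520]
a=cv2.resize(a,(560,395));b=cv2.resize(b,(560,398))
cv2.imwrite("pics/a.png",cv2.resize(np.vstack([a,b]),(424,600)))
cv2.imwrite("pics/b.png",cv2.imread("pics/side0.png"))
E
```

```text
(no output)
```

View pics/top0.png

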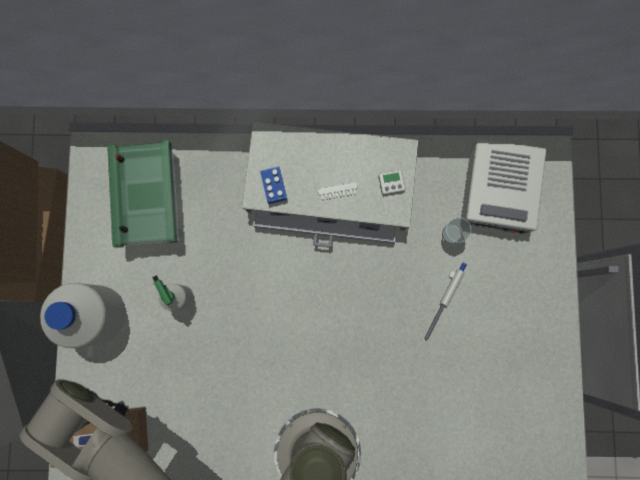

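View pics/side0.png

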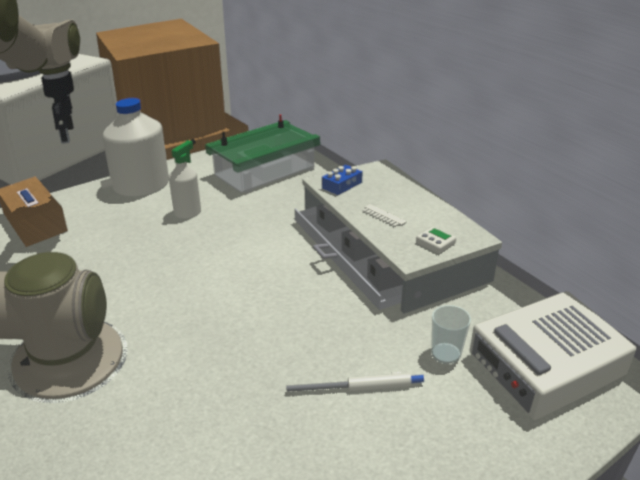

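The top view shows the shelf with front edge from about (245,209) to (411,227), so it is yawed slightly. The handle is at (323,243) and the bottle at (170,295). I measure the edge and handle next.

```bash
python3 - <<'E'
from h import *
im,d=cams.get_image("top")
# shelf top mask by height
T=T_wc("top"); P=np.full((480,640,3),np.nan)
for v in range(120,260):
    for u in range(230,430):
        if d[v,u]>0: P[v,u]=at_d("top",u,v,d[v,u])
m=(abs(P[...,2]-.103)<.006)
pts=P[m]; r=cv2.minAreaRect((pts[:,:2]*1000).astype(np.float32)); print(r); print(cv2.boxPoints(r))
# front edge: max row of shelf per column
fe=np.array([P[np.where(m[:,u])[0].max(),u] for u in range(255,405) if m[:,u].any()])
k=np.polyfit(fe[:,1],fe[:,0],1); print("edge x=k*y+c",k,"yaw",np.degrees(np.arctan(-k[0])), fe[:,1].min(),fe[:,1].max())
# handle
h=(P[...,2]>.025)&(P[...,2]<.06)&(P[...,0]<.62)&(abs(P[...,1])<.06)
for v in range(232,252): print(v,''.join('#' if h[v,u] else '.' for u in range(305,345)))
hp=P[h]; print(hp.mean(0),hp.min(0),hp.max(0))
for uv in((323,243),(315,246),(331,248),(323,247)): print(uv,at_z("top",*uv,.045),P[uv[1],uv[0]])
for q in("tube_rack","gel_comb","timer"):
    pass
b=(P[...,2]>.107)&(P[...,0]>.6); 
n,l,st,c=cv2.connectedComponentsWithStats(b.astype(np.uint8))
for i in range(1,n):
    if st[i,4]>20: print(st[i],P[l==i].min(0),P[l==i].max(0))
E
```

```text
Traceback (most recent call last):
  File "h.py", line 17, in at_d
    T=T_wc(n,st); return T[:3,3]+T[:3,:3]@(ray(n,u,v)*dep)
  File "h.py", line 7, in T_wc
    c=cams.calibration(n)
ValueError: time passes only in moves, steps and waits
```

```bash
python3 - <<'E'
s=open("h.py").read().replace("def K(n):","import functools\n@functools.lru_cache(None)\ndef cal(n): return cams.calibration(n)\ndef K(n):").replace("c=cams.calibration(n); f","c=cal(n); f").replace("    c=cams.calibration(n)\n","    c=cal(n)\n")
s+='''
def cloud(n,d,u0,u1,v0,v1,st=None):
    P=np.full((480,640,3),np.nan); T=T_wc(n,st)
    for v in range(v0,v1):
        for u in range(u0,u1):
            if d[v,u]>0: P[v,u]=T[:3,3]+T[:3,:3]@(ray(n,u,v)*d[v,u])
    return P
'''
open("h.py","w").write(s)
E
cat > m.py <<'E'
from h import *
im,d=cams.get_image("top")
P=cloud("top",d,230,430,120,260)
m=(abs(P[...,2]-.103)<.006)
pts=P[m]; r=cv2.minAreaRect((pts[:,:2]*1000).astype(np.float32)); print(r); print(cv2.boxPoints(r))
fe=np.array([P[np.where(m[:,u])[0].max(),u] for u in range(255,405) if m[:,u].any()])
k=np.polyfit(fe[:,1],fe[:,0],1); print("edge x=k*y+c",k,"yaw",np.degrees(np.arctan(-k[0])), fe[:,1].min(),fe[:,1].max())
h=(P[...,2]>.025)&(P[...,2]<.06)&(P[...,0]<.62)&(abs(P[...,1])<.06)
for v in range(232,252): print(v,''.join('#' if h[v,u] else '.' for u in range(305,345)))
for uv in((323,243),(315,246),(331,248),(323,247)): print(uv,at_z("top",*uv,.045),P[uv[1],uv[0]])
b=(P[...,2]>.107)&(P[...,0]>.6)
n,l,st,c=cv2.connectedComponentsWithStats(b.astype(np.uint8))
for i in range(1,n):
    if st[i,4]>20: print(st[i],P[l==i].min(0),P[l==i].max(0))
E
python3 m.py
```

```text
((778.1678466796875, -29.788177490234375), (470.1183776855469, 254.6676025390625), 83.88917541503906)
[[ 626.535  -249.9568]
 [ 879.7556 -277.0667]
 [ 929.8007  190.3804]
 [ 676.5801  217.4903]]
edge x=k*y+c [0.1058 0.6551] yaw -6.036951389242108 -0.23590013200626503 0.17894242661939924
232 ...###.....##.#.........................
233 .....###################................
234 .........#####.##################.......
235 .........####...........###########.....
236 .........####............###....###.....
237 .........####...........####............
238 .........###............####............
239 .........#.#............####............
240 .........###............####............
241 .........###............####............
242 ........####............###.............
243 ........#########.......###.............
244 ........###################.............
245 .........##################.............
246 .............##############.............
247 ......................####..............
248 ........................................
249 ........................................
250 ........................................
251 ........................................
(323, 243) [ 0.5881 -0.0118  0.045 ] [ 0.593  -0.0122  0.0027]
(315, 246) [0.5793 0.011  0.045 ] [0.5839 0.0112 0.003 ]
(331, 248) [ 0.574  -0.0348  0.045 ] [ 0.5785 -0.0358  0.003 ]
(323, 247) [ 0.5766 -0.0119  0.045 ] [ 0.5817 -0.0124 -0.0021]
[259 166  32  42 725] [0.6795 0.0824 0.1071] [0.7966 0.1696 0.1543]
[377 166  30  32 544] [ 0.7113 -0.2408  0.107 ] [ 0.7991 -0.1601  0.1323]
[318 181  39  21 256] [ 0.6975 -0.1017  0.107 ] [0.7553 0.0041 0.1213]
```

```bash
python3 -c "
import cv2
a=cv2.imread('pics/top0.png')[195:260,235:425];cv2.imwrite('pics/crop1.png',cv2.resize(a,(760,260),interpolation=cv2.INTER_CUBIC))"
```

```text
(no output)
```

View pics/crop1.png

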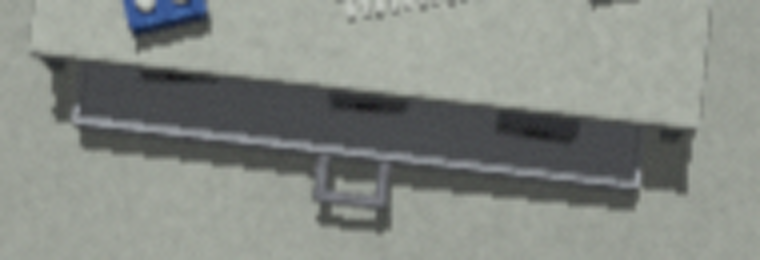

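The crop shows the panel and handle bar; the bar centre is at picture pixel (323,244.7), world about (0.583,-0.011). Shelf yaw is about -6.1°. I turn the tool to match and go above the handle.

move_arm:
  jaw: [8.5, 8.5, 8.5, 8.5, 8.5, 8.5, 8.5, 8.5, 8.5, 8.5, 8.5, 8.5]
  dp:
    - [0, 0, 0]
    - [0, 0, 0]
    - [-2.28, -2.42, 0]
    - [-2.28, -2.42, 0]
    - [-2.28, -2.42, 0]
    - [-2.28, -2.42, 0]
    - [-2.28, -2.42, 0]
    - [-2.28, -2.42, 0]
    - [-2.28, -2.42, 0]
    - [-2.28, -2.42, 0]
    - [-2.28, -2.42, 0]
    - [-2.28, -2.42, 0]
  turn:
    - [0, 0, -0.1145]
    - [0, 0, -0.1145]
    - [0, 0, 0]
    - [0, 0, 0]
    - [0, 0, 0]
    - [0, 0, 0]
    - [0, 0, 0]
    - [0, 0, 0]
    - [0, 0, 0]
    - [0, 0, 0]
    - [0, 0, 0]
    - [0, 0, 0]
  force: 60

```text
time_s: 2.2
position: [0.3829, 0.2529, 0.2315]
tool_rot: [[-0.994, 0.107, 0.0], [0.107, 0.994, 0.0], [-0.0, 0.0, -1.0]]
ft_force: [0.5, 0.5, -0.9]
grip_width: 0.0855
gripper_force: 0.0
```

move_arm:
  jaw: [8.5, 8.5, 8.5, 8.5, 8.5, 8.5, 8.5, 8.5, 8.5, 8.5, 8.5]
  dp:
    - [-2.28, -2.42, 0]
    - [-2.28, -2.42, 0]
    - [-2.28, -2.42, 0]
    - [-2.28, -2.42, 0]
    - [-2.28, -2.42, 0]
    - [-2.28, -2.42, 0]
    - [-2.28, -2.42, 0]
    - [-2.28, -2.42, 0]
    - [-2.28, -2.42, 0]
    - [-2.28, -2.42, 0]
    - [0, 0, 0]
  turn:
    - [0, 0, 0]
    - [0, 0, 0]
    - [0, 0, 0]
    - [0, 0, 0]
    - [0, 0, 0]
    - [0, 0, 0]
    - [0, 0, 0]
    - [0, 0, 0]
    - [0, 0, 0]
    - [0, 0, 0]
    - [0, 0, 0]

```text
time_s: 3.12
position: [0.5856, -0.0152, 0.2304]
tool_rot: [[-0.994, 0.111, 0.0], [0.111, 0.994, -0.001], [-0.001, -0.001, -1.0]]
ft_force: [0.2, 0.3, -0.7]
grip_width: 0.0851
gripper_force: 0.0
```

```bash
cat > w.py <<'E'
from h import *
import sys
s=observe(); im,d=cams.get_image("wrist"); cv2.imwrite(f"pics/{sys.argv[1]}.png",im[:,:,::-1])
print(s["time_s"],s["position"],s["tool_rot"].tolist(),s["ft_force"])
for q,z in(("tray_handle",.045),("case_1_c",.06),("shelf_front",.103),("tray_mid",.01)):
    for r in cams.mark_of("wrist",q)[:3]:
        u,v=r["location"][0]*640,r["location"][1]*480
        print(q,round(r["p"],2),int(u),int(v),at_z("wrist",u,v,z,s),at_d("wrist",u,v,d[int(min(v,479)),int(min(u,639))],s))
E
python3 w.py w1
```

```text
3.1167 [ 0.5856 -0.0152  0.2304] [[-0.9938414503234839, 0.11081077852486275, 0.00037812911514630346], [0.11081024464037617, 0.9938408308943364, -0.0012216914483421054], [-0.0005111767344902803, -0.0011722670211131078, -0.9999991822438542]] [ 0.2066  0.2907 -0.7059]
tray_handle 0.71 331 217 [ 0.5825 -0.0092  0.045 ] [ 0.5828 -0.0092  0.0439]
shelf_front 0.77 333 320 [ 0.6519 -0.0159  0.103 ] [ 0.6535 -0.016   0.0997]
```

View pics/w1.png

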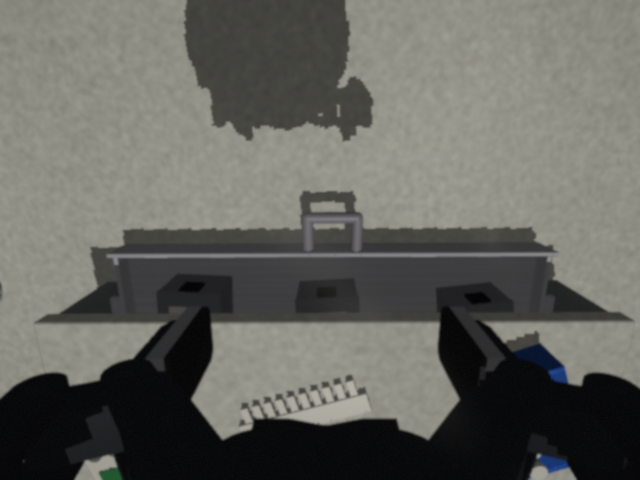

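The wrist view shows the handle bar at (332,217), the three case fronts at (195,290), (327,292) and (475,296), and the shelf edge at row 320. I lower onto the handle.

move_arm:
  jaw: [8.5, 8.5, 8.5, 8.5, 8.5, 8.5, 8.5, 8.5, 8.5, 8.5, 8.5]
  dp:
    - [0.2, 0.3, 2]
    - [0.2, 0.3, 3]
    - [0, 0, 3]
    - [0, 0, 3]
    - [0, 0, 3]
    - [0, 0, 2.5]
    - [0, 0, 2]
    - [0, 0, 1]
    - [0, 0, 0.8]
    - [0, 0, 0.5]
    - [0, 0, 0]
  turn:
    - [0, 0, 0]
    - [0, 0, 0]
    - [0, 0, 0]
    - [0, 0, 0]
    - [0, 0, 0]
    - [0, 0, 0]
    - [0, 0, 0]
    - [0, 0, 0]
    - [0, 0, 0]
    - [0, 0, 0]
    - [0, 0, 0]

```text
time_s: 4.28
position: [0.5797, -0.0039, 0.0234]
tool_rot: [[-0.994, 0.106, 0.0], [0.106, 0.994, 0.0], [-0.0, 0.0, -1.0]]
ft_force: [0.4, 0.5, 0.4]
grip_width: 0.0848
gripper_force: 0.0
```

move_arm:
  jaw: [4.5, 4.5, 4.5, 4.5, 4.5, 4.5]
  dp:
    - [0, 0, 0]
    - [0, 0, 0]
    - [0, 0, 0]
    - [0, 0, 0]
    - [0, 0, 0]
    - [0, 0, 0]
  turn:
    - [0, 0, 0]
    - [0, 0, 0]
    - [0, 0, 0]
    - [0, 0, 0]
    - [0, 0, 0]
    - [0, 0, 0]
  force: 60

```text
time_s: 4.78
position: [0.5817, -0.0085, 0.0262]
tool_rot: [[-0.994, 0.106, 0.006], [0.106, 0.994, -0.008], [-0.007, -0.007, -1.0]]
ft_force: [-3.1, -19.2, 12.5]
grip_width: 0.0507
gripper_force: 60.1
```

move_arm:
  jaw: [4.5, 4.5, 4.5, 4.5, 4.5, 4.5, 4.5, 4.5, 4.5, 4.5, 4.5, 4.5]
  dp:
    - [0, -0.25, -0.15]
    - [0, -0.2, -0.1]
    - [0.6, 0, 0]
    - [1, 0, 0]
    - [1.2, 0, 0]
    - [1.2, 0, 0]
    - [1.2, 0, 0]
    - [1.2, 0, 0]
    - [1.2, 0, 0]
    - [1.2, 0, 0]
    - [1, 0, 0]
    - [0, 0, 0]
  turn:
    - [0, 0, 0]
    - [0, 0, 0]
    - [0, 0, 0]
    - [0, 0, 0]
    - [0, 0, 0]
    - [0, 0, 0]
    - [0, 0, 0]
    - [0, 0, 0]
    - [0, 0, 0]
    - [0, 0, 0]
    - [0, 0, 0]
    - [0, 0, 0]

```text
time_s: 5.78
position: [0.4802, 0.0021, 0.0264]
tool_rot: [[-0.994, 0.106, -0.001], [0.106, 0.994, -0.0], [0.001, -0.0, -1.0]]
ft_force: [-3.4, 2.1, 2.4]
grip_width: 0.0506
gripper_force: 64.6
```

move_arm:
  jaw: [4.5, 4.5, 4.5, 4.5, 4.5, 4.5]
  dp:
    - [0.8, 0, 0]
    - [0.8, 0, 0]
    - [0.7, 0, 0]
    - [0.5, 0, 0]
    - [0, 0, 0]
    - [0, 0, 0]
  turn:
    - [0, 0, 0]
    - [0, 0, 0]
    - [0, 0, 0]
    - [0, 0, 0]
    - [0, 0, 0]
    - [0, 0, 0]

```text
time_s: 6.28
position: [0.4608, 0.0041, 0.0266]
tool_rot: [[-0.994, 0.108, 0.016], [0.108, 0.994, -0.002], [-0.016, 0.0, -1.0]]
ft_force: [26.7, 8.6, -18.6]
grip_width: 0.0503
gripper_force: 69.9
```

move_arm:
  jaw: [4.5, 4.5, 8.5, 8.5, 8.5, 8.5, 8.5, 8.5, 8.5, 8.5, 8.5, 8.5]
  dp:
    - [-0.4, 0, 0]
    - [-0.3, 0, 0]
    - [0, 0, 0]
    - [0, 0, 0]
    - [0, 0, 0]
    - [0, 0, -2]
    - [0, 0, -3]
    - [0, 0, -4]
    - [0, 0, -4]
    - [0, 0, -4]
    - [0, 0, -4]
    - [0, 0, -2]
  turn:
    - [0, 0, 0]
    - [0, 0, 0]
    - [0, 0, 0]
    - [0, 0, 0]
    - [0, 0, 0]
    - [0, 0, 0]
    - [0, 0, 0]
    - [0, 0, 0]
    - [0, 0, 0]
    - [0, 0, 0]
    - [0, 0, 0]
    - [0, 0, 0]

```text
time_s: 7.28
position: [0.4614, 0.0039, 0.2605]
tool_rot: [[-0.994, 0.107, 0.006], [0.107, 0.994, -0.001], [-0.006, -0.001, -1.0]]
ft_force: [0.7, -0.6, 0.7]
grip_width: 0.0853
gripper_force: 0.0
```

```bash
cat > c.py <<'E'
from h import *
import sys
s=observe(); im,d=cams.get_image("wrist"); cv2.imwrite(f"pics/{sys.argv[1]}.png",im[:,:,::-1])
print(s["time_s"],s["position"],s["tool_rot"].tolist(),s["ft_force"])
P=cloud("wrist",d,0,640,0,480,s)
print("shelf",[ (q,round(r["p"],2),at_z("wrist",r["location"][0]*640,r["location"][1]*480,z,s)) for q,z in(("tray_handle",.045),("tray_mid",.01),("shelf_front",.103)) for r in cams.mark_of("wrist",q)[:2]])
im2,d2=cams.get_image("top"); cv2.imwrite(f"pics/{sys.argv[1]}t.png",im2[:,:,::-1])
P2=cloud("top",d2,230,430,190,290)
for nm,Q in(("wrist",P),("top",P2)):
    for b in [(Q[...,2]>.053)&(Q[...,2]<.068)&(Q[...,0]>.48)&(Q[...,0]<.66)]:
        b=cv2.erode(b.astype(np.uint8),np.ones((2,2)))
        n,l,st,c=cv2.connectedComponentsWithStats(b)
        for i in range(1,n):
            if st[i,4]>60:
                p=Q[(l==i)]; r=cv2.minAreaRect((p[:,:2]*1000).astype(np.float32)); print(nm,st[i],r,np.median(p[:,2]))
E
python3 c.py w2
```

```text
7.2833 [0.4614 0.0039 0.2605] [[-0.9942716423187118, 0.10670352974150471, 0.006185306908738841], [0.10669704561897739, 0.9942906334491299, -0.0013699239065517992], [-0.006296168440673593, -0.0007021225190098454, -0.999979932442114]] [ 0.6592 -0.5595  0.7453]
shelf [('tray_handle', 0.92, array([0.4634, 0.0024, 0.045 ])), ('shelf_front', 0.78, array([ 0.6536, -0.0167,  0.103 ]))]
wrist [ 166  282   61   92 2404] ((560.6324462890625, -135.7737579345703), (55.97654342651367, 99.20791625976562), 80.78681945800781) 0.05943590381031155
wrist [ 292  286   60   93 4899] ((581.0782470703125, -11.283319473266602), (55.778480529785156, 102.69585418701172), 86.70416259765625) 0.05974063052785722
wrist [ 433  292   59   93 1491] ((600.8211669921875, 127.61725616455078), (99.76859283447266, 57.34865951538086), 0.17345865070819855) 0.05937269207545287
top [265 221  20  35 506] ((599.3603515625, 126.10761260986328), (98.7060317993164, 54.11111068725586), 0.9667066335678101) 0.0597801851138241
top [314 229  20  33 464] ((582.2179565429688, -13.515872955322266), (53.514915466308594, 90.46975708007812), 86.82769012451172) 0.06057010129972429
top [357 236  23  35 518] ((560.5733642578125, -139.2945556640625), (53.58455276489258, 98.79037475585938), 81.0902099609375) 0.06047153579330422
```

View pics/w2.png

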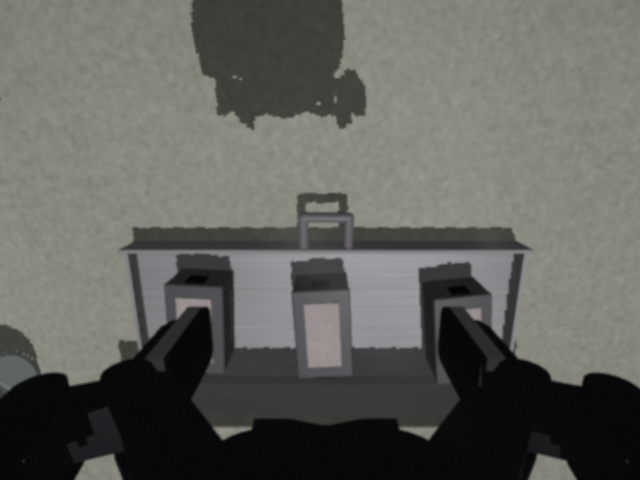

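The tray is out: handle at (325,215), the three cases with labels at rows 270–375, and the shelf edge near row 425. I take the middle case first.

move_arm:
  jaw: [8.5, 8.5, 8.5, 8.5, 8.5, 8.5, 8.5, 8.5, 8.5, 8.5, 8.5, 8.5]
  dp:
    - [0, 0, 0]
    - [-2, -0.2, 0]
    - [-3.5, -0.3, 0]
    - [-3.5, -0.3, 0]
    - [-2.3, -0.11, 1]
    - [-0.77, 0, 2.5]
    - [0, 0, 3.5]
    - [0, 0, 3.5]
    - [0, 0, 3.5]
    - [0, 0, 3.5]
    - [0, 0, 2.5]
    - [0, 0, 1.5]
  turn:
    - [0, 0, -0.049]
    - [0, 0, 0]
    - [0, 0, 0]
    - [0, 0, 0]
    - [0, 0, 0]
    - [0, 0, 0]
    - [0, 0, 0]
    - [0, 0, 0]
    - [0, 0, 0]
    - [0, 0, 0]
    - [0, 0, 0]
    - [0, 0, 0]

```text
time_s: 8.53
position: [0.5782, -0.0115, 0.0359]
tool_rot: [[-0.998, 0.058, -0.008], [0.058, 0.998, 0.002], [0.008, 0.001, -1.0]]
ft_force: [-0.0, -0.2, 0.8]
grip_width: 0.0852
gripper_force: 0.0
```

```bash
python3 -c "
from h import *
s=observe();print(s['time_s'],s['position'],s['tool_rot'].tolist(),s['ft_force'],s['wrist_torque'])"
```

```text
8.5333 [ 0.5782 -0.0115  0.0359] [[-0.9982833847238565, 0.05802308931465622, -0.007975267435257576], [0.05801004775624582, 0.9983142718210274, 0.0018571585203906757], [0.008069581376907187, 0.0013913248489162183, -0.9999664724737356]] [-0.0183 -0.1653  0.7708] [ 0.06   -0.0144  0.0054]
```

Down the last bit, grip, lift, settle.

move_arm:
  jaw: [8.5, 8.5, 8.5, 5, 5, 5, 5, 5, 5]
  dp:
    - [-0.2, 0, 0.7]
    - [0, 0, 0.4]
    - [0, 0, 0]
    - [0, 0, 0]
    - [0, 0, 0]
    - [0, 0, 0]
    - [0, 0, 0]
    - [0, 0, 0]
    - [0, 0, 0]
  turn:
    - [0, 0, 0]
    - [0, 0, 0]
    - [0, 0, 0]
    - [0, 0, 0]
    - [0, 0, 0]
    - [0, 0, 0]
    - [0, 0, 0]
    - [0, 0, 0]
    - [0, 0, 0]
  force: 70

```text
time_s: 9.28
position: [0.5835, -0.0122, 0.0311]
tool_rot: [[-0.998, 0.058, 0.002], [0.058, 0.998, -0.001], [-0.002, -0.0, -1.0]]
ft_force: [-0.5, 0.0, 5.3]
grip_width: 0.0537
gripper_force: 74.6
```

move_arm:
  jaw: [5, 5, 5, 5, 5, 5, 5, 5, 5, 5, 5, 5]
  dp:
    - [0, 0, -0.5]
    - [0, 0, -1]
    - [0, 0, -2.5]
    - [0, 0, -3]
    - [0, 0, -3]
    - [0, 0, -3]
    - [0, 0, -3]
    - [0, 0, -3]
    - [0, 0, -2]
    - [0, 0, -1]
    - [0, 0, 0]
    - [0, 0, 0]
  turn:
    - [0, 0, 0]
    - [0, 0, 0]
    - [0, 0, 0]
    - [0, 0, 0]
    - [0, 0, 0]
    - [0, 0, 0]
    - [0, 0, 0]
    - [0, 0, 0]
    - [0, 0, 0]
    - [0, 0, 0]
    - [0, 0, 0]
    - [0, 0, 0]

```text
time_s: 10.28
position: [0.5826, -0.012, 0.2501]
tool_rot: [[-0.998, 0.058, 0.0], [0.058, 0.998, -0.0], [-0.0, -0.0, -1.0]]
ft_force: [0.2, -0.0, -2.6]
grip_width: 0.0542
gripper_force: 74.0
```

```bash
cat > o.py <<'E'
from h import *
s=observe();R=s['tool_rot']
print(s['time_s'],s['position'],"F",s['ft_force'],"T",s['wrist_torque'],"toolT",R.T@s['wrist_torque'],s['grip_width'],s['gripper_force'],'\n',R.tolist())
E
python3 o.py
```

```text
10.2833 [ 0.5826 -0.012   0.2501] F [ 0.2156 -0.0097 -2.6495] T [-0.0006  0.0111  0.03  ] toolT [ 0.0012  0.011  -0.03  ] 0.05423454712234474 73.99300754070282 
 [[-0.9983317455454692, 0.05773720021164993, 0.00037622846241814565], [0.05773717709480645, 0.9983318151763214, -7.202689796370442e-05], [-0.00037975947523522717, -5.01843694075924e-05, -0.9999999266321323]]
```

move_arm:
  jaw: [5, 5, 5, 5, 5, 5, 5, 5, 5, 5, 5, 5]
  dp:
    - [3, 0, 0]
    - [3, 0, 0]
    - [-3, 0, 0]
    - [-3, 0, 0]
    - [3, 0, 0]
    - [3, 0, 0]
    - [-3, 0, 0]
    - [-3, 0, 0]
    - [3, 0, 0]
    - [3, 0, 0]
    - [0, 0, 0]
    - [0, 0, 0]
  turn:
    - [0, 0, 0]
    - [0, 0, 0]
    - [0, 0, 0]
    - [0, 0, 0]
    - [0, 0, 0]
    - [0, 0, 0]
    - [0, 0, 0]
    - [0, 0, 0]
    - [0, 0, 0]
    - [0, 0, 0]
    - [0, 0, 0]
    - [0, 0, 0]

```text
time_s: 11.28
position: [0.5217, -0.0084, 0.2489]
tool_rot: [[-0.998, 0.058, -0.002], [0.058, 0.998, 0.001], [0.002, 0.0, -1.0]]
ft_force: [1.3, -0.7, -1.4]
grip_width: 0.0534
gripper_force: 74.6
```

```bash
python3 o.py
```

```text
11.2833 [ 0.5217 -0.0084  0.2489] F [ 1.3198 -0.7422 -1.4445] T [ 0.0336  0.0019 -0.0146] toolT [-0.0334  0.0039  0.0145] 0.05343347271637432 74.55341041088104 
 [[-0.9983208635798081, 0.05787527586994401, -0.0024301819364482826], [0.05787392912514106, 0.9983237063965945, 0.000620946200714915], [0.0024620456706799143, 0.0004792593701831122, -0.9999968543158383]]
```

move_arm:
  jaw: [5, 5, 5, 5, 5, 5, 5, 5, 5, 5, 5, 5]
  dp:
    - [-3, 0, 0]
    - [-3, 0, 0]
    - [3, 0, 0]
    - [3, 0, 0]
    - [-3, 0, 0]
    - [-3, 0, 0]
    - [0, 0, 0]
    - [0, 0, 0]
    - [0, 0, 0]
    - [0, 0, 0]
    - [0, 0, 0]
    - [0, 0, 0]
  turn:
    - [0, 0, 0]
    - [0, 0, 0]
    - [0, 0, 0]
    - [0, 0, 0]
    - [0, 0, 0]
    - [0, 0, 0]
    - [0, 0.12, 0]
    - [0, 0.12, 0]
    - [0, 0.12, 0]
    - [0, 0, 0]
    - [0, 0, 0]
    - [0, 0, 0]

```text
time_s: 12.28
position: [0.583, -0.0121, 0.2496]
tool_rot: [[-0.935, 0.058, -0.349], [0.054, 0.998, 0.02], [0.349, -0.0, -0.937]]
ft_force: [0.0, -0.1, -1.6]
grip_width: 0.0539
gripper_force: 74.5
```

```bash
python3 o.py
```

```text
12.2833 [ 0.583  -0.0121  0.2496] F [ 0.0353 -0.1172 -1.5524] T [-0.022  -0.2275  0.002 ] toolT [ 0.009  -0.2284  0.0013] 0.05386467148421253 74.45245921611786 
 [[-0.9354504040969236, 0.0575595394625035, -0.34873978965952057], [0.053934030383222, 0.9983420753502633, 0.020105246876147294], [0.3493188541168711, -1.4810965746447017e-06, -0.9370039157635803]]
```

move_arm:
  jaw: [5, 5, 5, 5, 5, 5, 5, 5, 5]
  dp:
    - [0, 0, 0]
    - [0, 0, 0]
    - [0, 0, 0]
    - [0, 0, 0]
    - [0, 0, 0]
    - [0, 0, 0]
    - [0, 0, 0]
    - [0, 0, 0]
    - [0, 0, 0]
  turn:
    - [0, -0.12, 0]
    - [0, -0.12, 0]
    - [0, -0.12, 0]
    - [0, -0.12, 0]
    - [0, -0.12, 0]
    - [0, -0.12, 0]
    - [0, 0, 0]
    - [0, 0, 0]
    - [0, 0, 0]

```text
time_s: 13.03
position: [0.5831, -0.0123, 0.2513]
tool_rot: [[-0.934, 0.058, 0.352], [0.054, 0.998, -0.021], [-0.353, -0.001, -0.936]]
ft_force: [0.5, -0.8, -1.5]
grip_width: 0.0537
gripper_force: 74.6
```

```bash
python3 o.py
```

```text
13.0333 [ 0.5831 -0.0123  0.2513] F [ 0.5221 -0.8231 -1.5233] T [-0.0237  0.2247  0.0348] toolT [ 0.022   0.2229 -0.0456] 0.05371528586835215 74.63594824075699 
 [[-0.9340445977522294, 0.05802843457370375, 0.35241082587060457], [0.05411403326688511, 0.9983148028994739, -0.02095771255110513], [-0.3530330874202398, -0.0005050670348314979, -0.935610701143282]]
```

move_arm:
  jaw: [5, 5, 5, 5, 5]
  dp:
    - [0, 0, 0]
    - [0, 0, 0]
    - [0, 0, 0]
    - [0, 0, 0]
    - [0, 0, 0]
  turn:
    - [0, 0.12, 0]
    - [0, 0.12, 0]
    - [0, 0.12, 0]
    - [0, 0, 0]
    - [0, 0, 0]

```text
time_s: 13.45
position: [0.5845, -0.0123, 0.2491]
tool_rot: [[-0.998, 0.057, 0.002], [0.057, 0.998, -0.0], [-0.002, -0.0, -1.0]]
ft_force: [0.1, 0.3, -2.2]
grip_width: 0.054
gripper_force: 74.6
```

```bash
python3 o.py
```

```text
13.45 [ 0.5845 -0.0123  0.2491] F [ 0.1137  0.251  -2.1809] T [-0.0108  0.0246 -0.0203] toolT [0.0122 0.024  0.0203] 0.054008115800755534 74.60244476795197 
 [[-0.9983439029451836, 0.05749105259173485, 0.0020567751632566875], [0.05749076722644679, 0.9983460184820949, -0.00019764782583599016], [-0.0020647362767000103, -7.907491970580397e-05, -0.999997865303354]]
```

move_arm:
  jaw: [5, 5, 5, 5, 5, 5, 5, 5, 5]
  dp:
    - [0, 0, 0]
    - [0, 0, 0]
    - [0, 0, 0]
    - [0, 0, 0]
    - [0, 0, 0]
    - [0, 0, 0]
    - [0, 0, 0]
    - [0, 0, 0]
    - [0, 0, 0]
  turn:
    - [0, 0.12, 0]
    - [0, 0.12, 0]
    - [0, 0, 0]
    - [0, 0, 0]
    - [0, 0, 0]
    - [0, -0.12, 0]
    - [0, -0.12, 0]
    - [0, 0, 0]
    - [0, 0, 0]

```text
time_s: 14.2
position: [0.5814, -0.0119, 0.2516]
tool_rot: [[-0.998, 0.058, 0.002], [0.058, 0.998, -0.001], [-0.002, -0.0, -1.0]]
ft_force: [-0.1, -0.5, -1.7]
grip_width: 0.0539
gripper_force: 74.5
```

```bash
python3 o.py|head -1
```

```text
14.2 [ 0.5814 -0.0119  0.2516] F [-0.0718 -0.5484 -1.6756] T [ 0.0109 -0.0265 -0.0666] toolT [-0.0122 -0.0258  0.0667] 0.053900435689411726 74.50702875852585
```

move_arm:
  jaw: [5]
  dp:
    - [0, 0, 0]
  turn:
    - [0, 0, 0]

```text
time_s: 14.28
position: [0.5827, -0.0122, 0.2509]
tool_rot: [[-0.998, 0.058, 0.001], [0.058, 0.998, -0.0], [-0.001, -0.0, -1.0]]
ft_force: [-0.2, -0.1, -1.2]
grip_width: 0.0538
gripper_force: 74.5
```

```bash
python3 o.py|head -1
```

```text
14.2833 [ 0.5827 -0.0122  0.2509] F [-0.1762 -0.0503 -1.1689] T [ 0.0378 -0.044   0.0122] toolT [-0.0403 -0.0417 -0.0121] 0.05377595700214951 74.51168775558472
```

move_arm:
  jaw: [5]
  dp:
    - [0, 0, 0]
  turn:
    - [0, 0, 0]

```text
time_s: 14.37
position: [0.5833, -0.0123, 0.2501]
tool_rot: [[-0.998, 0.058, 0.0], [0.058, 0.998, -0.0], [-0.0, -0.0, -1.0]]
ft_force: [-0.3, 0.3, -0.7]
grip_width: 0.0537
gripper_force: 74.5
```

```bash
python3 o.py|head -1
```

```text
14.3667 [ 0.5833 -0.0123  0.2501] F [-0.2981  0.3429 -0.6858] T [-0.0108 -0.0635 -0.0259] toolT [ 0.0071 -0.064   0.0259] 0.053725155436266527 74.51284736394882
```

move_arm:
  jaw: [5, 5, 5, 5, 5, 5, 5, 5, 5]
  dp:
    - [0, 0, 0]
    - [0, 0, 0]
    - [0, 0, 0]
    - [0, 0, 0]
    - [0, 0, 0]
    - [0, 0, 0]
    - [0, 0, 0]
    - [0, 0, 0]
    - [0, 0, 0]
  turn:
    - [0, -0.12, 0]
    - [0, -0.12, 0]
    - [0, 0, 0]
    - [0, 0, 0]
    - [0, 0, 0]
    - [0, 0.12, 0]
    - [0, 0.12, 0]
    - [0, 0, 0]
    - [0, 0, 0]

```text
time_s: 15.12
position: [0.5847, -0.0124, 0.2489]
tool_rot: [[-0.998, 0.058, 0.001], [0.058, 0.998, -0.0], [-0.001, 0.0, -1.0]]
ft_force: [-0.3, 0.4, -2.1]
grip_width: 0.0538
gripper_force: 74.6
```

```bash
python3 o.py|head -1
```

```text
15.1167 [ 0.5847 -0.0124  0.2489] F [-0.2908  0.3839 -2.097 ] T [ 0.017  -0.0346 -0.0019] toolT [-0.019  -0.0336  0.0019] 0.053836261442970816 74.61471319198608
```

move_arm:
  jaw: [5]
  dp:
    - [0, 0, 0]
  turn:
    - [0, 0, 0]

```text
time_s: 15.2
position: [0.5834, -0.0122, 0.2494]
tool_rot: [[-0.998, 0.058, 0.002], [0.058, 0.998, -0.0], [-0.002, 0.0, -1.0]]
ft_force: [-0.3, -0.9, -1.6]
grip_width: 0.0539
gripper_force: 74.6
```

```bash
python3 o.py|head -1
```

```text
15.2 [ 0.5834 -0.0122  0.2494] F [-0.3494 -0.8531 -1.5997] T [-0.0299 -0.0064 -0.0464] toolT [ 0.0295 -0.0081  0.0464] 0.05385727683695088 74.61262106895447
```

move_arm:
  jaw: [5]
  dp:
    - [0, 0, 0]
  turn:
    - [0, 0, 0]

```text
time_s: 15.28
position: [0.5827, -0.0121, 0.25]
tool_rot: [[-0.998, 0.058, 0.002], [0.058, 0.998, -0.0], [-0.002, -0.0, -1.0]]
ft_force: [-0.4, -0.3, -2.0]
grip_width: 0.054
gripper_force: 74.6
```

```bash
python3 o.py
```

```text
15.2833 [ 0.5827 -0.0121  0.25  ] F [-0.3919 -0.313  -1.9935] T [ 0.009  -0.0601 -0.0036] toolT [-0.0125 -0.0595  0.0036] 0.0540100897286821 74.61309850215912 
 [[-0.9983351501817029, 0.05765180106680609, 0.0017882240993900695], [0.05765164084579192, 0.9983367510064975, -0.00014105877609154626], [-0.0017933821299545723, -3.772988088397095e-05, -0.9999983911772018]]
```

Middle case: moment difference 0.01 N m between ends, so it is silent. I set it back.

move_arm:
  jaw: [5, 5, 5, 5, 5, 5, 5, 5, 5, 5, 5, 5]
  dp:
    - [0, 0, 2]
    - [0, 0, 3]
    - [0, 0, 3]
    - [0, 0, 3]
    - [0, 0, 3]
    - [0, 0, 3]
    - [0, 0, 2]
    - [0, 0, 1.2]
    - [0, 0, 0.7]
    - [0, 0, 0.5]
    - [0, 0, 0.2]
    - [0, 0, 0]
  turn:
    - [0, 0, 0]
    - [0, 0, 0]
    - [0, 0, 0]
    - [0, 0, 0]
    - [0, 0, 0]
    - [0, 0, 0]
    - [0, 0, 0]
    - [0, 0, 0]
    - [0, 0, 0]
    - [0, 0, 0]
    - [0, 0, 0]
    - [0, 0, 0]

```text
time_s: 16.28
position: [0.5831, -0.0122, 0.0344]
tool_rot: [[-0.998, 0.058, 0.001], [0.058, 0.998, -0.0], [-0.001, -0.0, -1.0]]
ft_force: [0.3, -0.3, -2.0]
grip_width: 0.0538
gripper_force: 74.7
```

move_arm:
  jaw: [5, 5, 5]
  dp:
    - [0, 0, 0.2]
    - [0, 0, 0.1]
    - [0, 0, 0]
  turn:
    - [0, 0, 0]
    - [0, 0, 0]
    - [0, 0, 0]

```text
time_s: 16.53
position: [0.5831, -0.0122, 0.0312]
tool_rot: [[-0.998, 0.058, 0.001], [0.058, 0.998, -0.0], [-0.001, -0.0, -1.0]]
ft_force: [0.2, -0.3, -1.8]
grip_width: 0.0538
gripper_force: 74.9
```

move_arm:
  jaw: [5, 5]
  dp:
    - [0, 0, 0.15]
    - [0, 0, 0]
  turn:
    - [0, 0, 0]
    - [0, 0, 0]

```text
time_s: 16.7
position: [0.584, -0.0123, 0.0311]
tool_rot: [[-0.998, 0.058, 0.004], [0.058, 0.998, -0.001], [-0.004, -0.0, -1.0]]
ft_force: [-0.5, 0.3, 9.8]
grip_width: 0.054
gripper_force: 75.7
```

move_arm:
  jaw: [5, 5]
  dp:
    - [0, 0, 0.1]
    - [0, 0, 0]
  turn:
    - [0, 0, 0]
    - [0, 0, 0]

```text
time_s: 16.87
position: [0.5846, -0.0124, 0.0311]
tool_rot: [[-0.998, 0.058, 0.006], [0.058, 0.998, -0.001], [-0.006, -0.001, -1.0]]
ft_force: [-1.2, 0.7, 16.6]
grip_width: 0.0543
gripper_force: 76.7
```

move_arm:
  jaw: [5, 8.5, 8.5, 8.5, 8.5, 8.5, 8.5, 8.5, 8.5, 8.5, 8.5, 8.5]
  dp:
    - [0, 0, -0.2]
    - [0, 0, 0]
    - [0, 0, 0]
    - [0, 0, 0]
    - [0, 0, -2]
    - [0, 0, -4]
    - [0, 0, -3.3]
    - [-0.2, 2, 0]
    - [-0.4, 3.5, 0]
    - [-0.5, 3.9, 0]
    - [-0.4, 3, 0]
    - [-0.27, 1.5, 0]
  turn:
    - [0, 0, 0]
    - [0, 0, 0]
    - [0, 0, 0]
    - [0, 0, 0]
    - [0, 0, 0]
    - [0, 0, -0.033]
    - [0, 0, -0.033]
    - [0, 0, 0]
    - [0, 0, 0]
    - [0, 0, 0]
    - [0, 0, 0]
    - [0, 0, 0]

```text
time_s: 17.87
position: [0.5991, 0.1304, 0.1231]
tool_rot: [[-1.0, -0.011, -0.0], [-0.011, 1.0, 0.001], [0.0, 0.001, -1.0]]
ft_force: [-0.8, -0.2, -0.9]
grip_width: 0.0849
gripper_force: 0.0
```

move_arm:
  jaw: [8.5, 8.5, 8.5, 8.5]
  dp:
    - [0, 0, 1]
    - [0, 0, 2]
    - [0, 0, 0.5]
    - [0, 0, 0]
  turn:
    - [0, 0, 0]
    - [0, 0, 0]
    - [0, 0, 0]
    - [0, 0, 0]

```text
time_s: 18.2
position: [0.5984, 0.1262, 0.0863]
tool_rot: [[-1.0, -0.007, -0.004], [-0.007, 1.0, -0.0], [0.004, -0.0, -1.0]]
ft_force: [0.0, -0.1, 0.0]
grip_width: 0.0851
gripper_force: 0.0
```

```bash
python3 o.py; python3 - <<'E'
from h import *
im2,d2=cams.get_image("side"); cv2.imwrite("pics/s2.png",im2[60:420,200:560,::-1])
E
```

```text
18.2 [0.5984 0.1262 0.0863] F [ 0.026  -0.0659  0.0491] T [-0.0413 -0.0347 -0.0301] toolT [ 0.0414 -0.0344  0.0303] 0.08505146551559653 0.0 
 [[-0.999962707045082, -0.007488564914816639, -0.004301850135487663], [-0.007487738659826997, 0.9999719448294871, -0.00020814344901314306], [0.004303288142078207, -0.00017592455716061, -0.9999907253378486]]
```

View pics/s2.png

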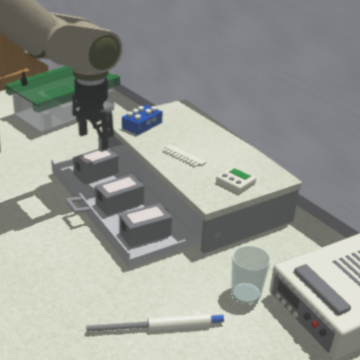

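The crop shows the middle case back flat at (120,195) and the gripper over the left case at (95,160). I descend, grip, lift, shake and test.

move_arm:
  jaw: [8.5, 8.5, 8.5, 8.5, 5, 5, 5, 5, 5, 5]
  dp:
    - [-0.1, 0.05, 2.5]
    - [0, 0, 2]
    - [0, 0, 0.9]
    - [0, 0, 0]
    - [0, 0, 0]
    - [0, 0, 0]
    - [0, 0, 0]
    - [0, 0, 0]
    - [0, 0, 0]
    - [0, 0, 0]
  turn:
    - [0, 0, 0]
    - [0, 0, 0]
    - [0, 0, 0]
    - [0, 0, 0]
    - [0, 0, 0]
    - [0, 0, 0]
    - [0, 0, 0]
    - [0, 0, 0]
    - [0, 0, 0]
    - [0, 0, 0]

```text
time_s: 19.08
position: [0.6014, 0.1275, 0.0362]
tool_rot: [[-1.0, -0.008, 0.004], [-0.008, 1.0, -0.0], [-0.004, -0.0, -1.0]]
ft_force: [0.0, 0.4, 6.7]
grip_width: 0.0534
gripper_force: 74.7
```

```bash
python3 o.py
```

```text
19.0833 [0.6014 0.1275 0.0362] F [0.0147 0.3952 6.6931] T [-0.042   0.0584 -0.0328] toolT [0.0416 0.0587 0.0327] 0.05338363836822724 74.68939483165741 
 [[-0.9999606155731868, -0.008144509139876379, 0.003526226504914059], [-0.008144565393350683, 0.9999668324759654, -1.5931016571932372e-06], [-0.003526096573680578, -3.031262127483625e-05, -0.9999937828427226]]
```

move_arm:
  jaw: [5, 5, 5, 5, 5, 5, 5, 5, 5, 5, 5, 5]
  dp:
    - [0, 0, -0.5]
    - [0, 0, -1]
    - [0, 0, -2.5]
    - [0, 0, -3]
    - [0, 0, -3]
    - [0, 0, -3]
    - [0, 0, -3]
    - [0, 0, -3]
    - [0, 0, -2]
    - [0, 0, -1]
    - [0, 0, 0]
    - [0, 0, 0]
  turn:
    - [0, 0, 0]
    - [0, 0, 0]
    - [0, 0, 0]
    - [0, 0, 0]
    - [0, 0, 0]
    - [0, 0, 0]
    - [0, 0, 0]
    - [0, 0, 0]
    - [0, 0, 0]
    - [0, 0, 0]
    - [0, 0, 0]
    - [0, 0, 0]

```text
time_s: 20.08
position: [0.6, 0.1275, 0.2537]
tool_rot: [[-1.0, -0.008, -0.001], [-0.008, 1.0, -0.0], [0.001, -0.0, -1.0]]
ft_force: [-0.1, -0.5, -1.9]
grip_width: 0.0537
gripper_force: 73.9
```

```bash
python3 o.py
```

```text
20.0833 [0.6    0.1275 0.2537] F [-0.0964 -0.5146 -1.8775] T [0.0266 0.0269 0.0323] toolT [-0.0268  0.0266 -0.0323] 0.05371061723616582 73.92179489135742 
 [[-0.9999652927250372, -0.008262225413772297, -0.0010719032339679658], [-0.008262158836901942, 0.9999658655703606, -6.65242295986893e-05], [0.001072416283342853, -5.7665685947128265e-05, -0.9999994232988256]]
```

move_arm:
  jaw: [5, 5, 5, 5, 5, 5, 5, 5, 5, 5, 5, 5]
  dp:
    - [3, 0, 0]
    - [3, 0, 0]
    - [-3, 0, 0]
    - [-3, 0, 0]
    - [3, 0, 0]
    - [3, 0, 0]
    - [-3, 0, 0]
    - [-3, 0, 0]
    - [3, 0, 0]
    - [3, 0, 0]
    - [-3, 0, 0]
    - [-3, 0, 0]
  turn:
    - [0, 0, 0]
    - [0, 0, 0]
    - [0, 0, 0]
    - [0, 0, 0]
    - [0, 0, 0]
    - [0, 0, 0]
    - [0, 0, 0]
    - [0, 0, 0]
    - [0, 0, 0]
    - [0, 0, 0]
    - [0, 0, 0]
    - [0, 0, 0]

```text
time_s: 21.08
position: [0.5968, 0.1278, 0.2513]
tool_rot: [[-1.0, -0.009, -0.009], [-0.009, 1.0, -0.0], [0.009, -0.0, -1.0]]
ft_force: [1.4, 1.2, -0.0]
grip_width: 0.0536
gripper_force: 74.7
```

move_arm:
  jaw: [5, 5, 5, 5, 5, 5, 5, 5, 5]
  dp:
    - [0, 0, 0]
    - [0, 0, 0]
    - [0, 0, 0]
    - [0, 0, 0]
    - [0, 0, 0]
    - [0, 0, 0]
    - [0, 0, 0]
    - [0, 0, 0]
    - [0, 0, 0]
  turn:
    - [0, 0.12, 0]
    - [0, 0.12, 0]
    - [0, 0, 0]
    - [0, 0, 0]
    - [0, 0, 0]
    - [0, -0.12, 0]
    - [0, -0.12, 0]
    - [0, 0, 0]
    - [0, 0, 0]

```text
time_s: 21.83
position: [0.5987, 0.1278, 0.256]
tool_rot: [[-1.0, -0.009, 0.001], [-0.009, 1.0, 0.0], [-0.001, -0.0, -1.0]]
ft_force: [0.0, 0.1, -1.4]
grip_width: 0.0536
gripper_force: 74.8
```

```bash
python3 o.py|head -1
```

```text
21.8333 [0.5987 0.1278 0.256 ] F [ 0.038   0.1021 -1.3622] T [ 0.001   0.0162 -0.0108] toolT [-0.0011  0.0162  0.0108] 0.05363551640336936 74.78263020515442
```

move_arm:
  jaw: [5]
  dp:
    - [0, 0, 0]
  turn:
    - [0, 0, 0]

```text
time_s: 21.92
position: [0.6001, 0.1275, 0.2553]
tool_rot: [[-1.0, -0.008, 0.0], [-0.008, 1.0, -0.0], [-0.0, -0.0, -1.0]]
ft_force: [0.7, 0.2, -2.3]
grip_width: 0.0537
gripper_force: 74.8
```

```bash
python3 o.py|head -1
```

```text
21.9167 [0.6001 0.1275 0.2553] F [ 0.6754  0.1519 -2.2804] T [ 0.0461 -0.0212  0.0105] toolT [-0.0459 -0.0216 -0.0105] 0.05369936171127438 74.78501737117767
```

move_arm:
  jaw: [5]
  dp:
    - [0, 0, 0]
  turn:
    - [0, 0, 0]

```text
time_s: 22.0
position: [0.6008, 0.1274, 0.2545]
tool_rot: [[-1.0, -0.008, -0.0], [-0.008, 1.0, -0.0], [0.0, -0.0, -1.0]]
ft_force: [0.4, -0.3, -1.3]
grip_width: 0.0535
gripper_force: 74.8
```

```bash
python3 o.py|head -1
```

```text
22.0 [0.6008 0.1274 0.2545] F [ 0.3885 -0.2988 -1.2643] T [-0.0452 -0.0249  0.0062] toolT [ 0.0454 -0.0245 -0.0062] 0.05346827038854322 74.78742778301239
```

move_arm:
  jaw: [5, 5, 5, 5, 5, 5, 5, 5, 5]
  dp:
    - [0, 0, 0]
    - [0, 0, 0]
    - [0, 0, 0]
    - [0, 0, 0]
    - [0, 0, 0]
    - [0, 0, 0]
    - [0, 0, 0]
    - [0, 0, 0]
    - [0, 0, 0]
  turn:
    - [0, -0.12, 0]
    - [0, -0.12, 0]
    - [0, 0, 0]
    - [0, 0, 0]
    - [0, 0, 0]
    - [0, 0.12, 0]
    - [0, 0.12, 0]
    - [0, 0, 0]
    - [0, 0, 0]

```text
time_s: 22.75
position: [0.6023, 0.1272, 0.2533]
tool_rot: [[-1.0, -0.008, 0.001], [-0.008, 1.0, -0.0], [-0.001, -0.0, -1.0]]
ft_force: [-0.1, 0.1, -1.9]
grip_width: 0.0534
gripper_force: 74.8
```

```bash
python3 o.py|head -1
```

```text
22.75 [0.6023 0.1272 0.2533] F [-0.0647  0.0967 -1.9038] T [ 0.0073 -0.0507 -0.0081] toolT [-0.0069 -0.0508  0.0081] 0.05342275428568185 74.82340693473816
```

move_arm:
  jaw: [5]
  dp:
    - [0, 0, 0]
  turn:
    - [0, 0, 0]

```text
time_s: 22.83
position: [0.601, 0.1275, 0.2539]
tool_rot: [[-1.0, -0.008, 0.002], [-0.008, 1.0, 0.0], [-0.002, 0.0, -1.0]]
ft_force: [0.5, -1.0, -1.8]
grip_width: 0.0538
gripper_force: 74.8
```

```bash
python3 o.py|head -1
```

```text
22.8333 [0.601  0.1275 0.2539] F [ 0.4757 -0.9753 -1.8044] T [-0.0103  0.0254  0.0025] toolT [ 0.0101  0.0255 -0.0026] 0.05380240867487963 74.82090890407562
```

move_arm:
  jaw: [5]
  dp:
    - [0, 0, 0]
  turn:
    - [0, 0, 0]

```text
time_s: 22.92
position: [0.6003, 0.1276, 0.2545]
tool_rot: [[-1.0, -0.008, 0.002], [-0.008, 1.0, 0.0], [-0.002, 0.0, -1.0]]
ft_force: [-0.7, -0.5, -1.8]
grip_width: 0.0536
gripper_force: 74.8
```

```bash
python3 o.py
```

```text
22.9167 [0.6003 0.1276 0.2545] F [-0.6501 -0.5042 -1.7503] T [0.0098 0.0989 0.0029] toolT [-0.0106  0.0988 -0.0029] 0.05364491528763879 74.82224106788635 
 [[-0.9999634061650001, -0.008322566019596422, 0.001980208509286426], [-0.00832247656035871, 0.9999653661657438, 5.341265788189924e-05], [-0.0019805844574446404, 3.693046440475055e-05, -0.9999980379587489]]
```

Left case: no clear end-to-end moment change, and the weight is only about 1.8 N. It looks silent, so I set it back and test the right one.

move_arm:
  jaw: [5, 5, 5, 5, 5, 5, 5, 5, 5, 5, 5, 5]
  dp:
    - [0, 0, 2]
    - [0, 0, 3]
    - [0, 0, 3]
    - [0, 0, 3]
    - [0, 0, 3]
    - [0, 0, 3]
    - [0, 0, 2]
    - [0, 0, 1.2]
    - [0, 0, 0.7]
    - [0, 0, 0.5]
    - [0, 0, 0.2]
    - [0, 0, 0]
  turn:
    - [0, 0, 0]
    - [0, 0, 0]
    - [0, 0, 0]
    - [0, 0, 0]
    - [0, 0, 0]
    - [0, 0, 0]
    - [0, 0, 0]
    - [0, 0, 0]
    - [0, 0, 0]
    - [0, 0, 0]
    - [0, 0, 0]
    - [0, 0, 0]

```text
time_s: 23.92
position: [0.6006, 0.1275, 0.0389]
tool_rot: [[-1.0, -0.008, 0.001], [-0.008, 1.0, -0.0], [-0.001, -0.0, -1.0]]
ft_force: [-0.6, -0.6, -1.5]
grip_width: 0.054
gripper_force: 74.9
```

move_arm:
  jaw: [5, 5, 5]
  dp:
    - [0, 0, 0.15]
    - [0, 0, 0.1]
    - [0, 0, 0]
  turn:
    - [0, 0, 0]
    - [0, 0, 0]
    - [0, 0, 0]

```text
time_s: 24.17
position: [0.6007, 0.1275, 0.0363]
tool_rot: [[-1.0, -0.008, 0.001], [-0.008, 1.0, 0.0], [-0.001, 0.0, -1.0]]
ft_force: [-0.3, -1.2, -1.3]
grip_width: 0.0538
gripper_force: 75.0
```

move_arm:
  jaw: [5, 5]
  dp:
    - [0, 0, 0.15]
    - [0, 0, 0]
  turn:
    - [0, 0, 0]
    - [0, 0, 0]

```text
time_s: 24.33
position: [0.6016, 0.1274, 0.0362]
tool_rot: [[-1.0, -0.008, 0.004], [-0.008, 1.0, -0.0], [-0.004, -0.0, -1.0]]
ft_force: [-1.2, -1.2, 10.1]
grip_width: 0.054
gripper_force: 76.0
```

move_arm:
  jaw: [5, 8.5, 8.5, 8.5, 8.5, 8.5, 8.5, 8.5, 8.5, 8.5, 8.5, 8.5]
  dp:
    - [0, 0, -0.1]
    - [0, 0, 0]
    - [0, 0, 0]
    - [0, 0, 0]
    - [0, 0, -2]
    - [0, 0, -4]
    - [0, 0, -3]
    - [0, 0, 0]
    - [0, -2, 0]
    - [0, -3.5, 0]
    - [0, -3.8, 0]
    - [-0.1, -3.8, 0]
  turn:
    - [0, 0, 0]
    - [0, 0, 0]
    - [0, 0, 0]
    - [0, 0, 0]
    - [0, 0, 0]
    - [0, 0, 0]
    - [0, 0, 0.0845]
    - [0, 0, 0.0845]
    - [0, 0, 0]
    - [0, 0, 0]
    - [0, 0, 0]
    - [0, 0, 0]

```text
time_s: 25.33
position: [0.5798, -0.0029, 0.1253]
tool_rot: [[-0.987, 0.159, -0.0], [0.159, 0.987, 0.0], [0.0, -0.0, -1.0]]
ft_force: [1.0, -0.9, 0.7]
grip_width: 0.085
gripper_force: 0.0
```

move_arm:
  jaw: [8.5, 8.5, 8.5, 8.5, 8.5, 8.5, 8.5]
  dp:
    - [-0.1, -3.8, 0]
    - [-0.05, -3.8, 0]
    - [0, -3, 0]
    - [0, -2, 0]
    - [0, -1, 0]
    - [0, 0, 0]
    - [0, 0, 0]
  turn:
    - [0, 0, 0]
    - [0, 0, 0]
    - [0, 0, 0]
    - [0, 0, 0]
    - [0, 0, 0]
    - [0, 0, 0]
    - [0, 0, 0]

```text
time_s: 25.92
position: [0.5602, -0.1359, 0.1252]
tool_rot: [[-0.987, 0.16, -0.0], [0.16, 0.987, 0.0], [0.0, 0.0, -1.0]]
ft_force: [0.2, -0.5, -0.1]
grip_width: 0.0852
gripper_force: 0.0
```

```bash
python3 o.py; python3 - <<'E'
from h import *
im2,d2=cams.get_image("top")
Q=cloud("top",d2,230,430,190,290)
b=(Q[...,2]>.053)&(Q[...,2]<.068)&(Q[...,0]>.48)&(Q[...,0]<.66)
b=cv2.erode(b.astype(np.uint8),np.ones((2,2)))
n,l,st,c=cv2.connectedComponentsWithStats(b)
for i in range(1,n):
    if st[i,4]>60:
        p=Q[(l==i)]; r=cv2.minAreaRect((p[:,:2]*1000).astype(np.float32)); print(st[i],r,np.median(p[:,2]))
E
```

```text
25.9167 [ 0.5602 -0.1359  0.1252] F [ 0.2037 -0.4888 -0.0948] T [-0.0037  0.0006  0.0227] toolT [ 0.0038 -0.     -0.0227] 0.0851677335969975 0.0 
 [[-0.9870535346544713, 0.16039108086838139, -0.00014458211014493945], [0.16039100666987685, 0.9870534642928767, 0.0004284937043477364], [0.00021143684107896105, 0.00039975655526096224, -0.9999998977445743]]
[266 221  19  34 517] ((601.2429809570312, 125.025146484375), (95.73719024658203, 52.00159454345703), 0.9421207904815674) 0.06015110412948399
[314 229  21  34 522] ((579.8302612304688, -14.345132827758789), (53.96114730834961, 95.3140869140625), 87.1871337890625) 0.06028822098425923
[358 254  19  14  73] ((536.8445434570312, -137.31253051757812), (54.07424545288086, 16.44479751586914), 64.02608489990234) 0.05920198179078051
```

move_arm:
  jaw: [8.5, 8.5, 8.5, 8.5, 8.5, 5, 5, 5, 5, 5, 5]
  dp:
    - [0, 0, 3]
    - [0, 0, 3]
    - [0, 0, 2]
    - [0, 0, 1.3]
    - [0, 0, 0]
    - [0, 0, 0]
    - [0, 0, 0]
    - [0, 0, 0]
    - [0, 0, 0]
    - [0, 0, 0]
    - [0, 0, 0]
  turn:
    - [0, 0, 0]
    - [0, 0, 0]
    - [0, 0, 0]
    - [0, 0, 0]
    - [0, 0, 0]
    - [0, 0, 0]
    - [0, 0, 0]
    - [0, 0, 0]
    - [0, 0, 0]
    - [0, 0, 0]
    - [0, 0, 0]

```text
time_s: 26.88
position: [0.5611, -0.1364, 0.034]
tool_rot: [[-0.987, 0.16, 0.003], [0.16, 0.987, -0.001], [-0.003, -0.0, -1.0]]
ft_force: [0.8, 1.6, 6.3]
grip_width: 0.0539
gripper_force: 75.2
```

```bash
python3 o.py
```

```text
26.8833 [ 0.5611 -0.1364  0.034 ] F [0.7823 1.603  6.3387] T [ 0.281  -0.0151  0.0304] toolT [-0.2799  0.0299 -0.0295] 0.0539450295966539 75.21025478839874 
 [[-0.987152432321709, 0.1597507696546741, 0.0031252129643041656], [0.15974857718485322, 0.9871572859964723, -0.0009406335597013723], [-0.0032353436831287236, -0.00042930038193534574, -0.9999946741120345]]
```

move_arm:
  jaw: [5, 5, 5, 5, 5, 5, 5, 5, 5, 5, 5, 5]
  dp:
    - [0, 0, -0.5]
    - [0, 0, -1]
    - [0, 0, -2.5]
    - [0, 0, -3]
    - [0, 0, -3]
    - [0, 0, -3]
    - [0, 0, -3]
    - [0, 0, -3]
    - [0, 0, -2]
    - [0, 0, -1]
    - [0, 0, 0]
    - [0, 0, 0]
  turn:
    - [0, 0, 0]
    - [0, 0, 0]
    - [0, 0, 0]
    - [0, 0, 0]
    - [0, 0, 0]
    - [0, 0, 0]
    - [0, 0, 0]
    - [0, 0, 0]
    - [0, 0, 0]
    - [0, 0, 0]
    - [0, 0, 0]
    - [0, 0, 0]

```text
time_s: 27.88
position: [0.5597, -0.1363, 0.2524]
tool_rot: [[-0.987, 0.16, -0.0], [0.16, 0.987, 0.0], [0.0, 0.0, -1.0]]
ft_force: [0.7, -0.3, -5.1]
grip_width: 0.0538
gripper_force: 75.6
```

```bash
python3 o.py
```

```text
27.8833 [ 0.5597 -0.1363  0.2524] F [ 0.7191 -0.278  -5.1022] T [-0.0021  0.0438 -0.0031] toolT [0.0091 0.0429 0.0031] 0.053845408666778255 75.55214524269104 
 [[-0.987086829439791, 0.16018603511236285, -0.00015906439404176866], [0.16018603229078612, 0.9870868422456209, 3.0405650283390217e-05], [0.00016188093099230255, 4.5331227750077995e-06, -0.9999999868870073]]
```

move_arm:
  jaw: [5, 5, 5, 5, 5, 5, 5, 5, 5, 5, 5, 5]
  dp:
    - [3, 0, 0]
    - [3, 0, 0]
    - [-3, 0, 0]
    - [-3, 0, 0]
    - [3, 0, 0]
    - [3, 0, 0]
    - [-3, 0, 0]
    - [-3, 0, 0]
    - [3, 0, 0]
    - [3, 0, 0]
    - [-3, 0, 0]
    - [-3, 0, 0]
  turn:
    - [0, 0, 0]
    - [0, 0, 0]
    - [0, 0, 0]
    - [0, 0, 0]
    - [0, 0, 0]
    - [0, 0, 0]
    - [0, 0, 0]
    - [0, 0, 0]
    - [0, 0, 0]
    - [0, 0, 0]
    - [0, 0, 0]
    - [0, 0, 0]

```text
time_s: 28.88
position: [0.5568, -0.135, 0.25]
tool_rot: [[-0.987, 0.161, -0.008], [0.161, 0.987, 0.003], [0.008, 0.002, -1.0]]
ft_force: [1.5, -1.4, -3.0]
grip_width: 0.0535
gripper_force: 80.7
```

move_arm:
  jaw: [5, 5, 5, 5, 5, 5, 5, 5, 5]
  dp:
    - [0, 0, 0]
    - [0, 0, 0]
    - [0, 0, 0]
    - [0, 0, 0]
    - [0, 0, 0]
    - [0, 0, 0]
    - [0, 0, 0]
    - [0, 0, 0]
    - [0, 0, 0]
  turn:
    - [0, 0.12, 0]
    - [0, 0.12, 0]
    - [0, 0, 0]
    - [0, 0, 0]
    - [0, 0, 0]
    - [0, -0.12, 0]
    - [0, -0.12, 0]
    - [0, 0, 0]
    - [0, 0, 0]

```text
time_s: 29.63
position: [0.5585, -0.1361, 0.2537]
tool_rot: [[-0.987, 0.161, -0.0], [0.161, 0.987, -0.0], [0.0, -0.0, -1.0]]
ft_force: [-0.1, -0.7, -4.1]
grip_width: 0.0534
gripper_force: 80.8
```

```bash
python3 o.py|head -1
```

```text
29.6333 [ 0.5585 -0.1361  0.2537] F [-0.1344 -0.7041 -4.0958] T [0.0044 0.0172 0.0148] toolT [-0.0015  0.0177 -0.0148] 0.053418431097048795 80.77663958072662
```

move_arm:
  jaw: [5]
  dp:
    - [0, 0, 0]
  turn:
    - [0, 0, 0]

```text
time_s: 29.72
position: [0.5599, -0.1365, 0.2531]
tool_rot: [[-0.987, 0.16, -0.001], [0.16, 0.987, -0.0], [0.001, -0.0, -1.0]]
ft_force: [-0.4, -0.6, -4.0]
grip_width: 0.0538
gripper_force: 80.8
```

```bash
python3 o.py|head -1
```

```text
29.7167 [ 0.5599 -0.1365  0.2531] F [-0.3682 -0.6011 -3.9515] T [ 0.0212  0.0438 -0.073 ] toolT [-0.0139  0.0466  0.073 ] 0.05382663095132144 80.77848315238953
```

move_arm:
  jaw: [5]
  dp:
    - [0, 0, 0]
  turn:
    - [0, 0, 0]

```text
time_s: 29.8
position: [0.5604, -0.1366, 0.2525]
tool_rot: [[-0.987, 0.16, -0.001], [0.16, 0.987, 0.0], [0.001, -0.0, -1.0]]
ft_force: [0.2, 0.3, -2.7]
grip_width: 0.0535
gripper_force: 80.8
```

```bash
python3 o.py|head -1
```

```text
29.8 [ 0.5604 -0.1366  0.2525] F [ 0.1509  0.2941 -2.7452] T [ 0.0387  0.0432 -0.0238] toolT [-0.0313  0.0489  0.0237] 0.05348386630714263 80.7787674665451
```

move_arm:
  jaw: [5, 5, 5, 5, 5, 5, 5, 5, 5]
  dp:
    - [0, 0, 0]
    - [0, 0, 0]
    - [0, 0, 0]
    - [0, 0, 0]
    - [0, 0, 0]
    - [0, 0, 0]
    - [0, 0, 0]
    - [0, 0, 0]
    - [0, 0, 0]
  turn:
    - [0, -0.12, 0]
    - [0, -0.12, 0]
    - [0, 0, 0]
    - [0, 0, 0]
    - [0, 0, 0]
    - [0, 0.12, 0]
    - [0, 0.12, 0]
    - [0, 0, 0]
    - [0, 0, 0]

```text
time_s: 30.55
position: [0.5619, -0.1369, 0.2514]
tool_rot: [[-0.987, 0.159, 0.001], [0.159, 0.987, -0.0], [-0.001, 0.0, -1.0]]
ft_force: [-0.3, 0.0, -4.4]
grip_width: 0.0536
gripper_force: 80.7
```

```bash
python3 o.py|head -1
```

```text
30.55 [ 0.5619 -0.1369  0.2514] F [-0.2504  0.0127 -4.3768] T [-0.0019  0.0419 -0.0187] toolT [0.0086 0.0411 0.0187] 0.0536089346014848 80.73453426361084
```

move_arm:
  jaw: [5]
  dp:
    - [0, 0, 0]
  turn:
    - [0, 0, 0]

```text
time_s: 30.63
position: [0.5607, -0.1365, 0.2519]
tool_rot: [[-0.987, 0.16, 0.002], [0.16, 0.987, -0.0], [-0.002, 0.0, -1.0]]
ft_force: [0.1, -0.5, -4.4]
grip_width: 0.0538
gripper_force: 80.7
```

```bash
python3 o.py|head -1
```

```text
30.6333 [ 0.5607 -0.1365  0.2519] F [ 0.1076 -0.4781 -4.3737] T [ 0.0368 -0.0231 -0.012 ] toolT [-0.04   -0.0169  0.0121] 0.05381641884423234 80.73237955570221
```

move_arm:
  jaw: [5]
  dp:
    - [0, 0, 0]
  turn:
    - [0, 0, 0]

```text
time_s: 30.72
position: [0.56, -0.1364, 0.2525]
tool_rot: [[-0.987, 0.16, 0.002], [0.16, 0.987, -0.0], [-0.002, -0.0, -1.0]]
ft_force: [-0.3, 0.7, -4.3]
grip_width: 0.0535
gripper_force: 80.7
```

```bash
python3 o.py
```

```text
30.7167 [ 0.56   -0.1364  0.2525] F [-0.3289  0.695  -4.3115] T [ 0.0032 -0.0093  0.0128] toolT [-0.0046 -0.0087 -0.0128] 0.053546196073865335 80.7314658164978 
 [[-0.9871073230550912, 0.16005139287274137, 0.0016384170736348522], [0.1600510655828164, 0.9871086807584308, -0.0003298138190642304], [-0.001670082877217663, -6.333123753875269e-05, -0.9999986034051935]]
```

```bash
cat > a.py <<'E'
from h import *
t=[];f=[];z=[]
for i in range(12):
    cams.get_image("side"); s=observe(); t.append(s["tool_rot"].T@s["wrist_torque"]); f.append(s["ft_force"]); z.append(s["tool_rot"][2,0])
t=np.array(t);print(s["time_s"],"Ty",t[:,1].mean(),"se",t[:,1].std()/3.3,"Fz",np.mean(f,0)[2],"slope",np.mean(z));print(t[:,1])
E
echo ok
```

```text
ok
```

move_arm:
  jaw: [5, 5, 5, 5, 5, 5, 5, 5, 5, 5, 5]
  dp:
    - [0, 0, 0]
    - [0, 0, 0]
    - [0, 0, 0]
    - [0, 0, 0]
    - [0, 0, 0]
    - [0, 0, 0]
    - [0, 0, 0]
    - [0, 0, 0]
    - [0, 0, 0]
    - [0, 0, 0]
    - [0, 0, 0]
  turn:
    - [0, 0.12, 0]
    - [0, 0.12, 0]
    - [0, 0, 0]
    - [0, 0, 0]
    - [0, 0, 0]
    - [0, 0, 0]
    - [0, -0.07, 0]
    - [0, -0.07, 0]
    - [0, -0.06, 0]
    - [0, -0.03, 0]
    - [0, 0, 0]

```text
time_s: 31.63
position: [0.5589, -0.1361, 0.2538]
tool_rot: [[-0.987, 0.16, -0.006], [0.16, 0.987, 0.0], [0.006, -0.001, -1.0]]
ft_force: [-0.6, -0.4, -5.1]
grip_width: 0.0536
gripper_force: 80.6
```

```bash
python3 a.py
```

```text
32.2333 Ty 0.060314589492380395 se 0.008440453936067516 Fz -4.273193666933854 slope 0.010020701493723668
[0.0259 0.0533 0.0789 0.1035 0.0859 0.0844 0.0221 0.0749 0.0338 0.0349
 0.0913 0.0349]
```

move_arm:
  jaw: [5, 5, 5, 5, 5, 5, 5, 5, 5, 5, 5]
  dp:
    - [0, 0, 0]
    - [0, 0, 0]
    - [0, 0, 0]
    - [0, 0, 0]
    - [0, 0, 0]
    - [0, 0, 0]
    - [0, 0, 0]
    - [0, 0, 0]
    - [0, 0, 0]
    - [0, 0, 0]
    - [0, 0, 0]
  turn:
    - [0, -0.13, 0]
    - [0, -0.12, 0]
    - [0, 0, 0]
    - [0, 0, 0]
    - [0, 0, 0]
    - [0, 0, 0]
    - [0, 0.07, 0]
    - [0, 0.07, 0]
    - [0, 0.06, 0]
    - [0, 0.03, 0]
    - [0, 0, 0]

```text
out of range; nothing moved
```

```bash
python3 a.py
```

```text
32.8333 Ty 0.05219266766952613 se 0.008232531259551144 Fz -4.6523288311414746 slope 0.010039844482372301
[-0.0204  0.0286  0.0777  0.0516  0.0603  0.0842  0.0309  0.0728  0.0647
  0.0678  0.0531  0.0552]
```

move_arm:
  jaw: [5, 5, 5, 5, 5, 5, 5, 5, 5, 5, 5]
  dp:
    - [0, 0, 0]
    - [0, 0, 0]
    - [0, 0, 0]
    - [0, 0, 0]
    - [0, 0, 0]
    - [0, 0, 0]
    - [0, 0, 0]
    - [0, 0, 0]
    - [0, 0, 0]
    - [0, 0, 0]
    - [0, 0, 0]
  turn:
    - [0, -0.12, 0]
    - [0, -0.12, 0]
    - [0, 0, 0]
    - [0, 0, 0]
    - [0, 0, 0]
    - [0, 0, 0]
    - [0, 0.07, 0]
    - [0, 0.07, 0]
    - [0, 0.06, 0]
    - [0, 0.02, 0]
    - [0, 0, 0]

```text
time_s: 33.75
position: [0.5616, -0.1368, 0.2518]
tool_rot: [[-0.987, 0.16, 0.008], [0.16, 0.987, -0.001], [-0.009, -0.0, -1.0]]
ft_force: [0.2, -0.6, -5.7]
grip_width: 0.0537
gripper_force: 80.7
```

```bash
python3 a.py
```

```text
34.35 Ty -0.0012200727828879595 se 0.014320750663293887 Fz -4.387177871012613 slope -0.010266389151751798
[ 0.0934 -0.0377 -0.0189  0.0395  0.0741  0.0075 -0.0364 -0.0241 -0.0115
 -0.0837 -0.0056 -0.0113]
```

Averaged, the right case's moment flips by about 0.075 N m and it weighs 4.4 N, so it holds the ball. I shake it once more, level it, then carry it over the shelf edge.

move_arm:
  jaw: [5, 5, 5, 5, 5, 5, 5, 5, 5, 5, 5, 5]
  dp:
    - [3, 0, 0]
    - [3, 0, 0]
    - [-3, 0, 0]
    - [-3, 0, 0]
    - [3, 0, 0]
    - [3, 0, 0]
    - [-3, 0, 0]
    - [-3, 0, 0]
    - [3, 0, 0]
    - [3, 0, 0]
    - [-3, 0, 0]
    - [-3, 0, 0]
  turn:
    - [0, 0.01, 0]
    - [0, 0, 0]
    - [0, 0, 0]
    - [0, 0, 0]
    - [0, 0, 0]
    - [0, 0, 0]
    - [0, 0, 0]
    - [0, 0, 0]
    - [0, 0, 0]
    - [0, 0, 0]
    - [0, 0, 0]
    - [0, 0, 0]

```text
time_s: 35.35
position: [0.5574, -0.1353, 0.2514]
tool_rot: [[-0.987, 0.161, -0.005], [0.161, 0.987, 0.002], [0.005, 0.001, -1.0]]
ft_force: [0.4, 0.0, -3.0]
grip_width: 0.0534
gripper_force: 81.3
```

move_arm:
  jaw: [5, 5, 5, 5, 5, 5, 5, 5, 5, 5, 5, 5]
  dp:
    - [0, 0, 0]
    - [-0.8, 0.8, 0]
    - [-1.6, 1.5, 0]
    - [-1.8, 1.8, 0]
    - [-1.8, 1.8, 0]
    - [-1.8, 1.8, 0]
    - [-1.8, 1.8, 0]
    - [-1.6, 1.5, 0]
    - [-1.2, 1, 0]
    - [-0.7, 0.7, 0]
    - [-0.36, 0.3, 0]
    - [0, 0, 0]
  turn:
    - [0, 0, -0.027]
    - [0, 0, -0.027]
    - [0, 0, 0]
    - [0, 0, 0]
    - [0, 0, 0]
    - [0, 0, 0]
    - [0, 0, 0]
    - [0, 0, 0]
    - [0, 0, 0]
    - [0, 0, 0]
    - [0, 0, 0]
    - [0, 0, 0]

```text
time_s: 36.35
position: [0.7084, -0.0207, 0.2515]
tool_rot: [[-0.994, 0.105, -0.001], [0.105, 0.994, 0.0], [0.001, 0.0, -1.0]]
ft_force: [0.2, -0.1, -4.9]
grip_width: 0.0537
gripper_force: 81.4
```

move_arm:
  jaw: [5, 5, 5, 5, 5, 5, 5]
  dp:
    - [0, 0, 0.3]
    - [0, 0, 0.7]
    - [0, 0, 0.8]
    - [0, 0, 0.5]
    - [0, 0, 0.2]
    - [0, 0, 0]
    - [0, 0, 0]
  turn:
    - [0, 0, 0]
    - [0, 0, 0]
    - [0, 0, 0]
    - [0, 0, 0]
    - [0, 0, 0]
    - [0, 0, 0]
    - [0, 0, 0]

```text
time_s: 36.93
position: [0.708, -0.0219, 0.2271]
tool_rot: [[-0.994, 0.107, 0.0], [0.107, 0.994, -0.0], [-0.0, -0.0, -1.0]]
ft_force: [0.1, -0.5, -4.4]
grip_width: 0.0538
gripper_force: 81.4
```

```bash
python3 - <<'E'
from h import *
im,d=cams.get_image("side"); cv2.imwrite("pics/s3.png",im[60:420,200:560,::-1])
sf=np.array([.653,-.0155,.103]);c,sn=np.cos(np.radians(-6.1)),np.sin(np.radians(-6.1))
s=observe();v=s["position"]-sf;print(s["time_s"],s["position"],"shelf xyz",c*v[0]+sn*v[1],-sn*v[0]+c*v[1],v[2]-.024,s["tool_rot"].tolist(),s["ft_force"],s["grip_width"],s["qvel"])
# case underside height from side depth / handle position by top
im,d=cams.get_image("top"); Q=cloud("top",d,230,430,130,290)
for q,z in(("tray_handle",.045),):
    for r in cams.mark_of("top",q)[:2]: print(q,r["p"],at_z("top",r["location"][0]*640,r["location"][1]*480,z))
b=(Q[...,2]>.053)&(Q[...,2]<.068)&(Q[...,0]>.48)&(Q[...,0]<.66)
n,l,st,cc=cv2.connectedComponentsWithStats(cv2.erode(b.astype(np.uint8),np.ones((2,2))))
for i in range(1,n):
    if st[i,4]>60: p=Q[l==i]; print(st[i],cv2.minAreaRect((p[:,:2]*1000).astype(np.float32)))
E
```

```text
36.9833 [ 0.7081 -0.0219  0.2274] shelf xyz 0.05546610457080704 -0.0005046164840537219 0.10035198117545122 [[-0.9942906125536675, 0.10670451168268213, 0.000570065095272359], [0.10670446509527501, 0.9942907747094156, -0.00011160860749381357], [-0.0005787196071752904, -5.014289965079107e-05, -0.9999998312846387]] [ 0.2155  0.4404 -4.5759] 0.05376419663911884 [ 0.1993 -0.1565 -0.2984 -0.0266  0.0604  0.0202]
[266 221  19  34 511] ((601.2760009765625, 124.92781829833984), (95.56954193115234, 52.016021728515625), 0.7313436269760132)
```

View pics/s3.png

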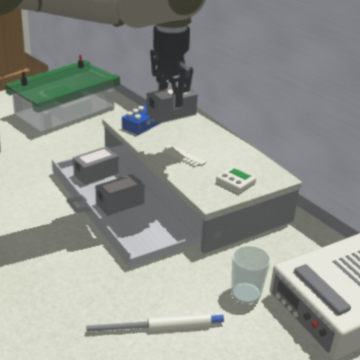

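The crop shows the held case level over the shelf at (172,103), the two silent cases flat on the tray at (95,163) and (120,193), and nothing else disturbed.

```bash
python3 -c "
from rig import ticket
print(ticket.close_job())"
```

```text
the job is handed in; nothing more can be done
None
```

The job is handed in at about 37 s. The tray is out, the middle and left cases tested silent and are back flat on it, and the rattling right-hand case is held level, its underside about 100 mm above the shelf and its centre 55 mm past the front edge.

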